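# Load the spacer-collar magazine and cull damaged collars

## Task

Pinch the two black tabs of the orange cap together to free it and take it off the magazine. Drop every sound round spacer collar into the magazine's tube so that they lie flat on one another in one column, put every damaged collar (C-shaped or D-shaped) in the red scrap tray and never in the magazine, and when the sound ones are loaded snap the cap back on. Leave the wood block on the press bed alone; a collar may get knocked aside while you work.

Things in the scene. Friction and masses are not known exactly. Their poses are not given: they have to be found in the camera images.
- magazine: Collar magazine, fixed on the raised board: upright aluminium tube on a dark base plate 60 (x) by 104 (y) by 8 mm. Origin at the centre of the plate's underside, z up the tube's axis. Tube floor at z 8 mm; slippery bore of 58.5 mm (a collar has 1.25 mm to spare all round) up to z 66 mm, then flared to 66 mm at the mouth at z 74 mm; 74 mm outside. Holds at most three collars.
- tube_axis (a point): centre of the magazine's mouth, on the tube's axis, 74 mm above the magazine's origin
- keeper (a point): top of the +y one of two blue keepers that stand at the magazine's +y and -y sides (26 mm wide in x, y 39 to 50 mm, top at z 86 mm in the magazine's frame). Their lips, underside at z 80 mm, reach in over the cap's tongues; the magazine's +x and -x sides are open.
- board (a point): centre of the raised plywood board's top, z = 0.150; fixed. Inside its rim (6 mm high) it spans x 0.338 to 0.630, y 0.008 to 0.308; the work stands on it
- cap: Orange round cap 72 mm across, 0.17 kg, snapped on the magazine. Origin on its axis at the underside of the 6 mm lid, 74 mm above the magazine's origin when seated. A conical plug below (to z -9 mm, 54 mm across there) centres itself in the mouth; off the magazine the cap stands on its plug. Refit it tabs pinched, its y axis along the magazine's y (either way round), then let go.
- tab_grip (a point): centre between the cap's two black sprung tabs, 26 mm above its origin: uprights 20 mm wide (x), z 5 to 39 mm, outer faces at y +-27 mm. Each has a tongue out to y +-45 mm at z 0 to 5 mm, held under a keeper's lip. Pinched (6 N each, 8 mm each, to 38 mm over both) they draw in and free the cap, which can be carried by them. Keep fingertips above z 13 mm, over the keepers.
- tab_left (a joint): inward travel of the cap's +y tab, m: 0 sprung out, 0.008 fully pinched in
- tab_right (a joint): inward travel of the cap's -y tab, m: 0 sprung out, 0.008 fully pinched in
- collar_a: Sound grey steel spacer collar, a flat ring 56 mm outside, 28 mm bore, 18 mm thick, at the start lying flat on the board; origin at the centre of the ring, z along its axis. Complete and round. About 0.16 kg; may be absent.
- collar_b: Sound grey steel spacer collar, a flat ring 56 mm outside, 28 mm bore, 18 mm thick, at the start lying flat on the board; origin at the centre of the ring, z along its axis. Complete and round. About 0.16 kg; may be absent.
- collar_c: Sound grey steel spacer collar, a flat ring 56 mm outside, 28 mm bore, 18 mm thick, at the start lying flat on the board; origin at the centre of the ring, z along its axis. Complete and round. About 0.16 kg; may be absent.
- broken_collar: Damaged grey steel spacer collar, a flat ring 56 mm outside, 28 mm bore, 18 mm thick, at the start lying flat on the board; origin at the centre of the ring, z along its axis. A quarter of the ring is broken out, centred on its +x side, so it is C-shaped; across y it still measures 56 mm. May be absent.
- flat_collar: Damaged grey steel spacer collar, a flat ring 56 mm outside, 28 mm bore, 18 mm thick, at the start lying flat on the board; origin at the centre of the ring, z along its axis. Its +x side is cut off flat 18 mm from the centre, so it is D-shaped; across y it still measures 56 mm. May be absent.
- scrap_tray: Shallow red open tray, fixed on the raised board, 78 (x) by 122 (y) by 28 mm high, walls and floor 3 mm; origin at the centre of its underside
- wood_block: finger-jointed wood block 60x133x26 mm lying on the press bed (z = 0) in front of the board; leave alone; origin at its underside

How it is judged:
On the way, in this order (a step that is already met when the one before it is completed fails the run):
1. both tabs of the cap are pinched in while it sits on the magazine (z of cap in the frame of magazine between 0.0715 and 0.0765 m and horizontal distance between cap and magazine below 0.004 m and value of joint each of tab_left, tab_right above 0.005 m), for 0.1 s.
2. the cap is off and clear of the magazine's mouth ((horizontal distance between cap and magazine above 0.06 m or z of cap in the frame of magazine above 0.11 m)), for 0.2 s.
3. every sound collar lies in the magazine's column (horizontal distance between each of collar_a, collar_b, collar_c and tube_axis below 0.006 m and z of collar_a in the frame of magazine between 0.01 and 0.056 m and angle between the z axis of each of collar_a, collar_b, collar_c and the z axis of magazine, either way round below 0.08 rad and linear speed of each of collar_a, collar_b, collar_c below 0.02 m/s and z of collar_b in the frame of magazine between 0.01 and 0.056 m and z of collar_c in the frame of magazine between 0.01 and 0.056 m), for 0.2 s.
4. the cap is snapped back on (z of cap in the frame of magazine between 0.0715 and 0.0765 m and horizontal distance between cap and magazine below 0.004 m and angle between the z axis of cap and the z axis of magazine, either way round below 0.05 rad and angle between the y axis of cap and the y axis of magazine, either way round below 0.25 rad and value of joint each of tab_left, tab_right below 0.002 m), for 0.2 s.
At the end, for the whole second after the job is handed in: Every sound collar present lies flat in the tube (within 6 mm of its axis and 0.08 rad), every damaged one present rests in the scrap tray, the cap sits on the mouth within 2.5 mm of home with both tabs sprung out to within 2 mm, and all is at rest (all of step 3 and all of step 4 and x of broken_collar in the frame of scrap_tray between -0.036 and 0.036 m and y of broken_collar in the frame of scrap_tray between -0.055 and 0.055 m and z of broken_collar in the frame of scrap_tray between 0.004 and 0.055 m and linear speed of each of broken_collar, flat_collar below 0.02 m/s and x of flat_collar in the frame of scrap_tray between -0.036 and 0.036 m and y of flat_collar in the frame of scrap_tray between -0.055 and 0.055 m and z of flat_collar in the frame of scrap_tray between 0.004 and 0.055 m); the robot touches nothing.
It fails at once if a damaged collar is in the magazine ((horizontal distance between broken_collar and tube_axis below 0.02 m and z of broken_collar in the frame of magazine below 0.07 m) or (horizontal distance between flat_collar and tube_axis below 0.02 m and z of flat_collar in the frame of magazine below 0.07 m)).
It fails at once if the wood block is moved by more than 3 cm (distance of wood_block from where it was at the start of the episode above 0.03 m).
Of collar_a, collar_b, collar_c only 2 to 3 are there at a start; the rules pass over those that are not, and their reading is None.
Of broken_collar, flat_collar only 1 to 2 are there at a start; the rules pass over those that are not, and their reading is None.
At some moment in a run one of collar_a, collar_b, collar_c, broken_collar, flat_collar may be knocked a few centimetres aside while the robot is not near it.
It also fails if it takes over 210 s, if anything falls off the work surface, if the arm or the gripper's body presses on something with over 40 N, if the wrist force passes 120 N, or if a joint passes its speed limit or range.

## Robot

A 6-joint arm with a two-finger parallel gripper is mounted at the origin on the work surface; the furniture and walls round the work are solid. World frame = base frame: x ahead of the robot, y to its left, z up, the work surface at z = 0. Lengths are in m, angles in rad, forces in N, time in s.
With the tool pointing down it reaches from about 0.35 to 0.975 m from the base axis. Payload 7.1 kg.
Tool frame: the origin (TCP) lies at the very end of the fingers, on their centre line; the grasp point (between the pads) lies 19 mm behind it; z points along the fingers, y is the direction in which the jaws open and shut (so a half turn about z gives the same grasp; the last joint's range is limited). The gripper opens to 88 mm and grips with 3 to 60 N. Pads are 20 mm wide; open, the fingers measure 115 mm over their backs; the gripper's body (75 mm by 178 mm) begins 61 mm behind the grasp point.
Start: joints at [-0.019, 0.423, 1.63, -0, 1.089, -0.019], TCP at [0.625, 0, 0.223] pointing down, gripper open.
Joint ranges: [-3, 3], [-0.9, 2.11], [0.09, 2.58], [-1.31, 4.45], [0.11, 2.69], [-2.54, 2.54]. Speed limits (rad/s): [2.39, 2.39, 3.01, 3.14, 3.14, 3.14].

## Interface

Orientations are given as a unit quaternion [x, y, z, w].
In Python, from cell import bot, solve_ik, state, imaging, ticket gives the robot as it stands. Calls block until the motion is done:
- bot.move_to(position, orientation): joint-space move of the TCP to a pose.
- bot.servo_line(position, rotation=None, vel=0.15, force_limit=None): straight line of the TCP; rotation=None keeps the orientation; vel is the mean speed in m/s. With force_limit (N) it stops when the force on the tool has changed by that much, and returns True; else False.
- bot.movej(angles): joint-space move.
- bot.command_gripper(opening, effort=None): finger opening in m; effort is the grip in N (None keeps the last); returns when the fingers have stopped.
- bot.hold(seconds).
- solve_ik(position, orientation): joint angles nearest the present ones, or None.
- state(): the state.
- imaging.camera(name): name is "scene" or "side" or "wrist"; returns (picture, depth): 480x640x3 uint8, red, green, blue; 480x640 float32, m along the optical axis (not along the pixel's ray), 0 where there is no reading.
- imaging.get_calibration(name): a dict with "camera_matrix" (3x3 intrinsics, pixels), "R" (3x3) and "t" (3): a world point X has camera coordinates R X + t; the wrist camera has in their place "T_tool_cam" (4x4, takes a point from camera to tool coordinates, whose origin is the TCP and whose axes are the flange's). Camera axes: x right, y down, z forward; pixel columns grow to the right and rows downward; lengths in m; the calibration is good to about 2 mm. A picture is of the moment at which its call begins: read the wrist's pose just before it. get_calibration takes no time and is no camera call.
A pose or a line that the arm cannot do raises bot.PlanningError and nothing moves.
- ticket.job_done(): hands the job in, once; it reports no verdict.
The state is a dict: "t": time; "joint_positions": joint angles; "joint_velocities": joint speeds; "tau": joint torques, N m; "eef_pos": TCP position; "tcp_rot": TCP orientation; "wrist_force": force on the tool from outside, world axes, zero at the start; "ft_torque": the same for the moment, N m; "width": finger opening in m.
Only numpy, scipy, OpenCV 4.12 (cv2) and the standard library are available. Lean on these libraries where they do the work, as an engineer would, in place of code of your own. Each camera call takes 0.05 s, during which the arm holds its last target.

## Working session

There is one attempt and no reset: what is moved stays moved. The work goes in short steps, each a Python script; the robot and the scene stay as the last script left them, time stands still between calls to the robot, and variables do not carry over. Pictures are saved under pics/ and viewed, and the job is handed in when it is done.

```bash
ls; mkdir -p pics
python3 - <<'E'
from cell import bot, solve_ik, state, imaging, ticket
import cv2
s=state();print(s['t'],s['eef_pos'],s['tcp_rot'],s['width'])
for n in ['scene','side','wrist']:
    p,d=imaging.camera(n); cv2.imwrite(f'pics/{n}0.png',p[:,:,::-1])
    c=imaging.get_calibration(n); print(n,c)
E
```

```text
pics
0.0 [6.24441690e-01 1.01250003e-05 2.21905119e-01] [ 7.07122305e-01  7.07090836e-01 -5.36090619e-04 -5.55753298e-04] 0.08767442904224045
scene {'camera_matrix': array([[535.91276935,   0.        , 310.23873067],
       [  0.        , 535.91276935, 243.07719455],
       [  0.        ,   0.        ,   1.        ]]), 'R': array([[-0.59005263, -0.80734726,  0.00531943],
       [-0.50321   ,  0.36260453, -0.78440911],
       [ 0.63136169, -0.46551945, -0.62022097]]), 't': array([0.39974709, 0.26397268, 0.76512448])}
side {'camera_matrix': array([[457.45144237,   0.        , 314.68754451],
       [  0.        , 457.45144237, 242.54262429],
       [  0.        ,   0.        ,   1.        ]]), 'R': array([[ 0.96825941, -0.24923611,  0.01884374],
       [-0.13382465, -0.58061592, -0.80310405],
       [ 0.2111035 ,  0.77509129, -0.59554076]]), 't': array([-0.37852786,  0.28018351,  0.71807249])}
wrist {'camera_matrix': array([[352.49419748,   0.        , 317.99660824],
       [  0.        , 352.49419748, 245.36696809],
       [  0.        ,   0.        ,   1.        ]]), 'T_tool_cam': array([[-1.91644468e-04, -9.53924415e-01, -3.00046951e-01,
         8.30727603e-02],
       [ 9.99999981e-01, -1.91924699e-04, -2.85382300e-05,
        -9.62072713e-06],
       [-3.03631064e-05, -3.00046951e-01,  9.53924434e-01,
        -1.61318507e-01],
       [ 0.00000000e+00,  0.00000000e+00,  0.00000000e+00,
         1.00000000e+00]])}
```

View pics/scene0.png

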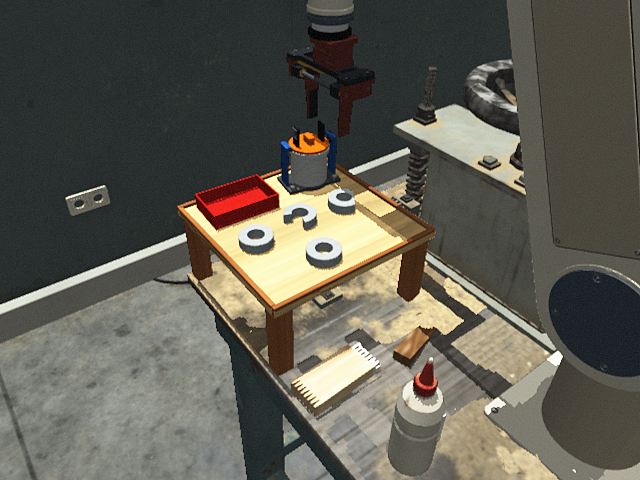

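View pics/side0.png

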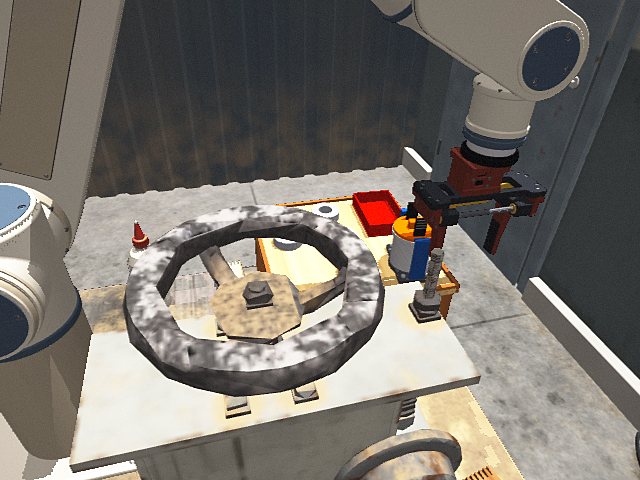

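View pics/wrist0.png

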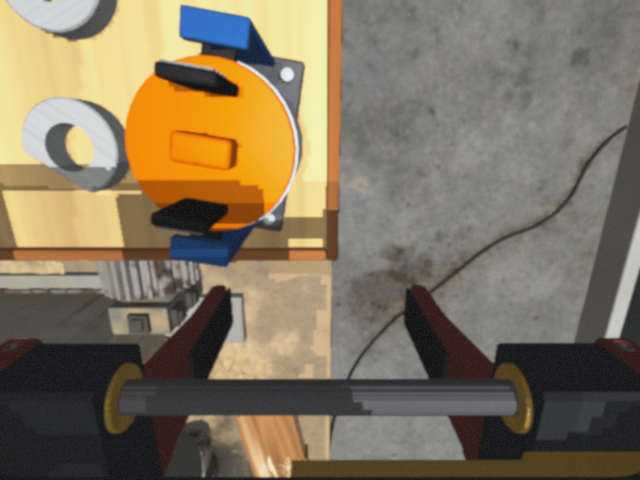

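The scene view shows four collars on the board: one C-shaped at (300,215), the others at (341,202), (256,238) and (324,252). The tray is at (235,200) and the capped magazine at (310,165). Next I'll take an overview from above with the wrist camera.

```bash
cat > h.py <<'E'
from cell import bot, solve_ik, state, imaging, ticket
import cv2, numpy as np
from scipy.spatial.transform import Rotation as Ro
def quat(yaw):
    # tool z down, tool y (jaw) along world yaw dir; tool x = y cross z
    y=np.array([np.cos(yaw),np.sin(yaw),0]); z=np.array([0,0,-1.]); x=np.cross(y,z)
    return Ro.from_matrix(np.c_[x,y,z]).as_quat()
def shot(n,name=None):
    s=state(); p,d=imaging.camera(n); c=imaging.get_calibration(n); K=np.array(c['camera_matrix'])
    if n=='wrist':
        T=np.eye(4);T[:3,:3]=Ro.from_quat(s['tcp_rot']).as_matrix();T[:3,3]=s['eef_pos']
        W=T@c['T_tool_cam']
    else:
        R=np.array(c['R']);W=np.eye(4);W[:3,:3]=R.T;W[:3,3]=-R.T@c['t']
    if name: cv2.imwrite(f'pics/{name}.png',p[:,:,::-1])
    return p,d,K,W
def ray(uv,K,W,z):
    uv=np.atleast_2d(np.asarray(uv,float)); r=np.c_[(uv-[K[0,2],K[1,2]])/[K[0,0],K[1,1]],np.ones(len(uv))]@W[:3,:3].T
    o=W[:3,3]; return o+r*((z-o[2])/r[:,2])[:,None]
def cloud(d,K,W):
    v,u=np.mgrid[:480,:640]; c=np.stack([(u-K[0,2])/K[0,0]*d,(v-K[1,2])/K[1,1]*d,d],-1)
    P=c@W[:3,:3].T+W[:3,3]; P[d<=0]=np.nan; return P
E
python3 - <<'E'
from h import *
# press clearance from the side & scene views
for n in ['side','scene']:
    p,d,K,W=shot(n); P=cloud(d,K,W)
    for uv in ([(350,310),(436,255),(428,300),(255,290),(370,240),(140,240)] if n=='side' else [(430,70),(428,115),(420,135),(490,70),(340,375),(425,380)]):
        print(n,uv,P[uv[1],uv[0]].round(3))
a=solve_ik([0.46,0.20,0.42],quat(0)); print(quat(0),a)
bot.move_to([0.46,0.20,0.42],quat(0))
p,d,K,W=shot('wrist','w1'); np.savez('w1.npz',p=p,d=d,K=K,W=W)
s=state();print(s['t'],s['eef_pos'],s['joint_positions'])
E
```

```text
side (350, 310) [ 0.358 -0.222  0.376]
side (436, 255) [ 0.492 -0.13   0.343]
side (428, 300) [ 0.493 -0.133  0.276]
side (255, 290) [ 0.284 -0.153  0.354]
side (370, 240) [0.537 0.16  0.15 ]
side (140, 240) [0.122 0.231 0.167]
scene (430, 70) [ 0.495 -0.119  0.343]
scene (428, 115) [ 0.483 -0.118  0.265]
scene (420, 135) [ 0.459 -0.077  0.247]
scene (490, 70) [ 0.385 -0.131  0.374]
scene (340, 375) [0.268 0.244 0.025]
scene (425, 380) [0.117 0.248 0.176]
[0.70710678 0.70710678 0.         0.        ] [ 3.86400911e-01  5.73510363e-02  1.65456194e+00 -4.44089210e-16
  1.42967968e+00  3.86400911e-01]
1.5333 [0.46035034 0.19930415 0.41879948] [ 3.84987727e-01  5.91417661e-02  1.65520706e+00 -2.21320086e-04
  1.42920148e+00  3.86080536e-01]
```

View pics/w1.png

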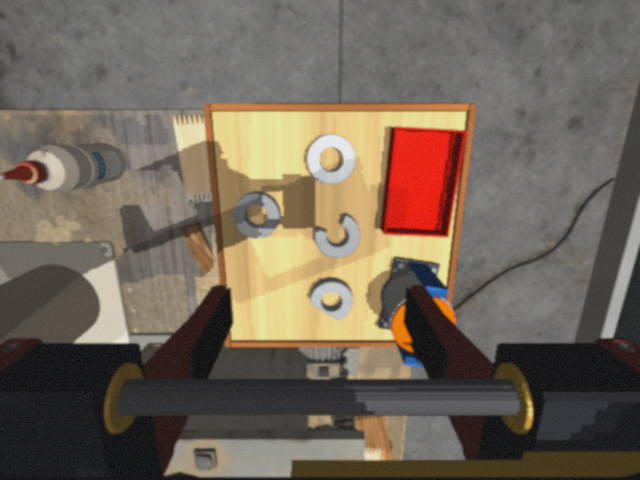

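Run:
```python
from h import *
f=np.load('w1.npz');p,d,K,W=[f[k] for k in 'pdKW'];P=cloud(d,K,W)
z=P[...,2]
m=((z>0.160)&(z<0.176)&(P[...,0]>.345)&(P[...,0]<.63)&(P[...,1]>.01)&(P[...,1]<.305))
hsv=cv2.cvtColor(p,cv2.COLOR_RGB2HSV); m&=hsv[...,1]<60
m=cv2.morphologyEx(m.astype(np.uint8)*255,cv2.MORPH_OPEN,np.ones((3,3)))
cs,_=cv2.findContours(m,cv2.RETR_EXTERNAL,cv2.CHAIN_APPROX_NONE)
for c in cs:
    if cv2.contourArea(c)<200: continue
    q=ray(c[:,0,:],K,W,0.168)[:,:2].astype(np.float32)
    (cx,cy),r=cv2.minEnclosingCircle(q); h=cv2.convexHull(q)
    print(np.round([cx,cy,r],4), 'hull/circ',cv2.contourArea(h)/(np.pi*r*r), 'fill',cv2.contourArea(q)/(np.pi*r*r),cv2.minEnclosingCircle(c)[0])
cv2.imwrite('pics/w1z.png',cv2.resize(p[110:340,215:445,::-1],None,fx=2.6,fy=2.6,interpolation=cv2.INTER_CUBIC))
print('board z',np.nanmedian(z[150:200,280:300]))
```

```text
[0.4766 0.0783 0.0292] hull/circ 0.8205964176137369 fill 0.7941396282831967 (330.8409118652344, 299.8352355957031)
[0.4828 0.1651 0.0283] hull/circ 0.858078259613716 fill 0.521594182742892 (336.6797790527344, 234.95506286621094)
[0.3855 0.19   0.0285] hull/circ 0.9461986971173298 fill 0.9241898427702963 (255.82142639160156, 215.2857208251953)
[0.4741 0.2553 0.0279] hull/circ 0.9699168969481227 fill 0.9528207817234613 (330.5, 158.6836700439453)
board z 0.14933025646247838
```

View pics/w1z.png

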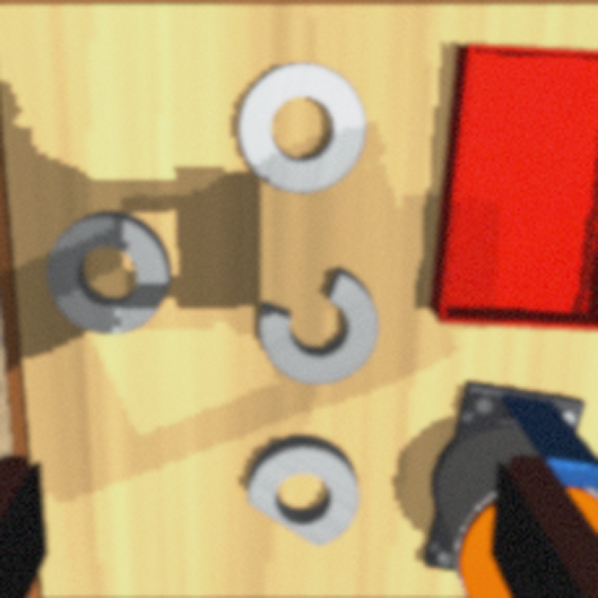

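Two sound rings, A at (331,158) and B at (257,214), and two damaged ones, the C at (337,235) and the D at (332,298) with its flat at lower left. Next I'll locate the tray and view the magazine from above.

Run:
```python
from h import *
f=np.load('w1.npz');p,d,K,W=[f[k] for k in 'pdKW']
hsv=cv2.cvtColor(p,cv2.COLOR_RGB2HSV);P=cloud(d,K,W)
m=((hsv[...,0]<6)|(hsv[...,0]>174))&(hsv[...,1]>170)&(hsv[...,2]>60)&(P[...,2]>.17)&(P[...,2]<.19)
m[:, :340]=0;m[300:]=0
q=P[m][:,:2].astype(np.float32); r=cv2.minAreaRect(q); print('tray',r,m.sum())
pose=[0.545,0.075,0.40]
try: bot.move_to(pose,quat(np.pi/2))
except bot.PlanningError as e: print(e)
p,d,K,W=shot('wrist','w2'); np.savez('w2.npz',p=p,d=d,K=K,W=W)
s=state();print(s['t'],s['eef_pos'],s['joint_positions'])
```

```text
tray ((0.5784096717834473, 0.2285546064376831), (0.11937113851308823, 0.07837002724409103), 86.81859588623047) 1110
3.2 [0.54498572 0.0750494  0.39985556] [ 1.15193831e-01  1.52680879e-01  1.59033340e+00  3.85822989e-05
  1.39885904e+00 -1.45501233e+00]
```

View pics/w2.png

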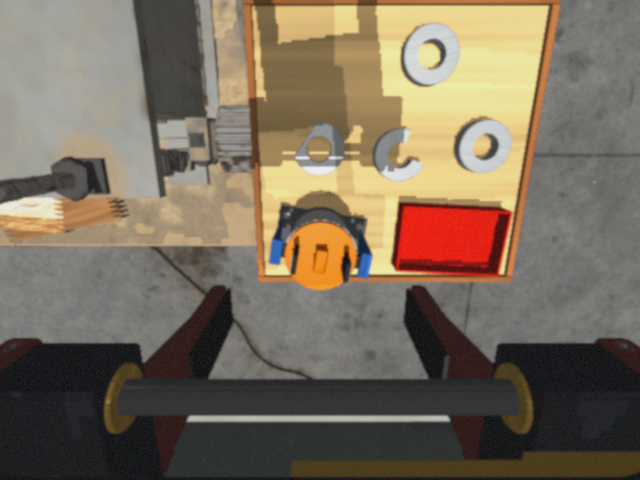

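This view looks down on the magazine. The orange lid is at (322,255), the blue keepers at (277,250) and (364,263), and the black tabs at (294,260) and (347,264). The tray is clear of everything at (452,238).

```bash
cat >> h.py <<'E'
def magcap(p,d,K,W,out=True,zoff=0.0):
    hsv=cv2.cvtColor(p,cv2.COLOR_RGB2HSV);P=cloud(d,K,W)
    r={}
    o=(hsv[...,0]>6)&(hsv[...,0]<20)&(hsv[...,1]>200)&(hsv[...,2]>120)
    n,l,st,_=cv2.connectedComponentsWithStats(o.astype(np.uint8))
    if n>1:
        k=1+np.argmax(st[1:,4]); c=max(cv2.findContours((l==k).astype(np.uint8),cv2.RETR_EXTERNAL,cv2.CHAIN_APPROX_NONE)[0],key=len)
        zt=np.nanmedian(P[l==k][:,2]); q=ray(cv2.convexHull(c)[:,0],K,W,zt)[:,:2].astype(np.float32)
        r['cap']=(cv2.minEnclosingCircle(q),cv2.fitEllipse(q)[:2],zt,st[k,4])
    b=(hsv[...,0]>100)&(hsv[...,0]<125)&(hsv[...,1]>150)&(hsv[...,2]>40)&(P[...,2]>.226)&(P[...,2]<.245)
    n,l,st,_=cv2.connectedComponentsWithStats(b.astype(np.uint8))
    ks=[]
    for k in range(1,n):
        if st[k,4]>60: 
            q=P[l==k]; q=q[q[:,2]>np.nanmedian(q[:,2])-.004]
            ks.append((cv2.minAreaRect(q[:,:2].astype(np.float32)),np.median(q[:,2]),st[k,4]))
    r['keep']=ks
    return r
E
python3 - <<'E'
from h import *
f=np.load('w2.npz');p,d,K,W=[f[k] for k in 'pdKW']
for k,v in magcap(p,d,K,W).items(): print(k,v)
P=cloud(d,K,W); hsv=cv2.cvtColor(p,cv2.COLOR_RGB2HSV)
m=(P[...,2]>.252)&(P[...,2]<.275)&(P[...,0]>.5)&(P[...,0]<.66)&(P[...,1]>0)&(P[...,1]<.14)&(hsv[...,2]<70)
n,l,st,_=cv2.connectedComponentsWithStats(m.astype(np.uint8))
for k in range(1,n):
    if st[k,4]>15:
        q=P[l==k]; print('tab',cv2.minAreaRect(q[:,:2].astype(np.float32)),np.median(q[:,2]),st[k,4])
m=((hsv[...,0]<6)|(hsv[...,0]>174))&(hsv[...,1]>170)&(P[...,2]>.17)&(P[...,2]<.19)&(P[...,1]>.1)
print('tray',cv2.minAreaRect(P[m][:,:2].astype(np.float32)))
cv2.imwrite('pics/w2z.png',cv2.resize(p[180:310,250:390,::-1],None,fx=4,fy=4,interpolation=cv2.INTER_CUBIC))
E
```

```text
cap (((0.5783188939094543, 0.0775333121418953), 0.035587605088949203), ((0.5788223743438721, 0.07730446010828018), (0.06687668710947037, 0.070228710770607)), np.float64(0.22924306768062944), np.int32(2123))
keep [(((0.570301353931427, 0.03432229161262512), (0.008822191506624222, 0.02362746372818947), 80.89649963378906), np.float64(0.23527916204404825), np.int32(215)), (((0.5847083330154419, 0.12027301639318466), (0.009775417856872082, 0.0244858767837286), 82.06037902832031), np.float64(0.23530061666528104), np.int32(229))]
tab ((0.5731222033500671, 0.05348767340183258), (0.002870484720915556, 0.016997937113046646), 83.56464385986328) 0.26193523701532045 51
tab ((0.5814036130905151, 0.10055021196603775), (0.004143453203141689, 0.01829599216580391), 82.101318359375) 0.2614764858357392 105
tray ((0.5792850255966187, 0.22758714854717255), (0.12273992598056793, 0.07849173992872238), 87.12369537353516)
```

View pics/w2z.png

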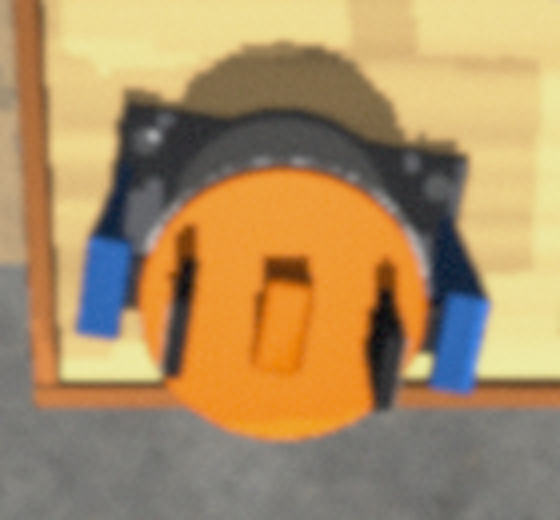

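Magazine centre is about (0.5777, 0.0773). Keepers, tabs and lid agree within 1 mm. Its y axis lies at about 81°. All heights match the given sizes. I'll take the cap off first.

Run:
```python
from h import *
f=np.load('w1.npz');P=cloud(f['d'],f['K'],f['W']);
p,d,K,W=shot('side');P=cloud(d,K,W)
m=(P[...,2]>.2)&(P[...,1]>-.15)&(P[...,1]<0)&(P[...,0]>.25)&(P[...,0]<.5)
q=P[m]; 
for a in np.arange(.25,.5,.05):
    k=q[(q[:,0]>=a)&(q[:,0]<a+.05)]
    if len(k): print(round(a,2),'max y',k[k[:,1].argmax()].round(3))
Y=np.deg2rad(81); M=np.array([.5777,.0773])
bot.move_to([*M,.31],quat(Y))
bot.servo_line([*M,.240],vel=.06)
bot.command_gripper(0.030,effort=25); bot.hold(.3)
s=state();print(s['t'],s['eef_pos'],s['width'],s['wrist_force'])
p,d,K,W=shot('wrist','w3')
```

```text
0.25 max y [ 0.282 -0.028  0.374]
0.3 max y [ 0.301 -0.029  0.375]
0.35 max y [ 0.351 -0.048  0.375]
0.4 max y [ 0.408 -0.066  0.245]
0.45 max y [ 0.469 -0.066  0.245]
6.1667 [0.57781096 0.07726049 0.24015677] 0.03671658979764908 [-0.16272968  0.04023792  3.16751993]
```

View pics/w3.png

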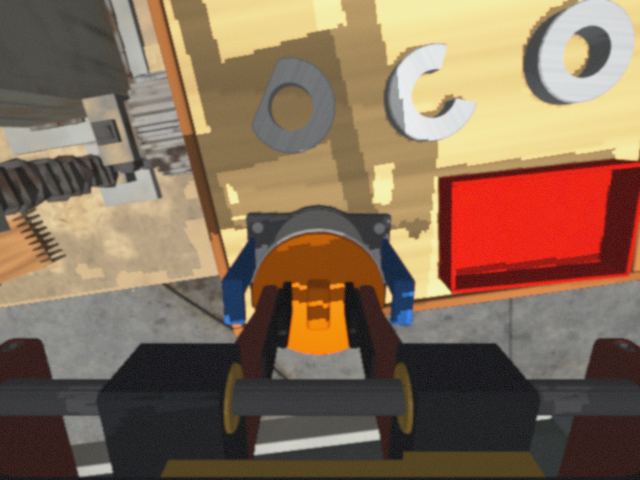

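The tabs are pinched: the fingers hold at 37 mm with the cap still between the keepers at (320,310). Lift off and park the cap.

Run:
```python
from h import *
bot.servo_line([.5778,.0773,.300],vel=.08); bot.hold(.3)
s=state();print(s['width'],s['wrist_force'])
p,d,K,W=shot('wrist','w4')
bot.servo_line([.40,.095,.300],rotation=quat(np.pi/2),vel=.12)
r=bot.servo_line([.40,.095,.174],vel=.06,force_limit=6)
s=state();print(r,s['t'],s['eef_pos'],s['width'])
bot.command_gripper(.065); bot.servo_line([.40,.095,.28],vel=.12)
bot.move_to([.46,.16,.42],quat(np.pi/2))
p,d,K,W=shot('wrist','w5'); np.savez('w5.npz',p=p,d=d,K=K,W=W)
```

```text
0.03667566331861025 [-0.50615076 -0.2934173  -1.08921784]
True 11.0667 [0.40003345 0.09500162 0.17549264] 0.036893877771284465
```

View pics/w5.png

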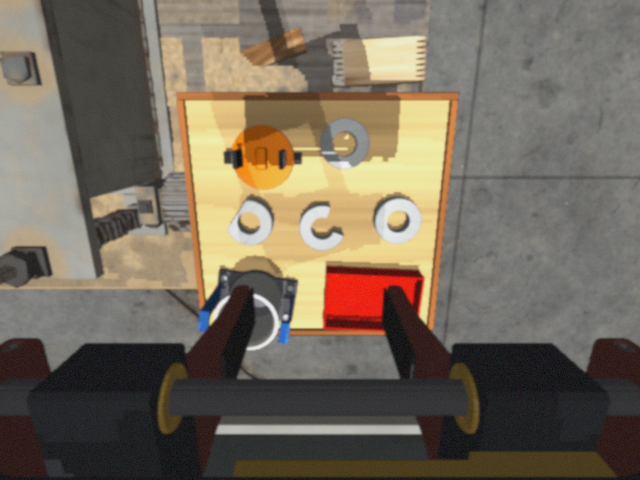

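The cap stands at (262,157) on the board and the magazine mouth is open at (248,320). All four collars are where they were: D (251,220), C (322,225), A (397,220) and B (345,143). I'll measure them and scrap the D first.

```bash
cat >> h.py <<'E'
def collars(p,d,K,W):
    P=cloud(d,K,W);z=P[...,2];hsv=cv2.cvtColor(p,cv2.COLOR_RGB2HSV)
    m=((z>0.161)&(z<0.176)&(P[...,0]>.342)&(P[...,0]<.63)&(P[...,1]>.012)&(P[...,1]<.305)&(hsv[...,1]<70))
    n,l,st,_=cv2.connectedComponentsWithStats(m.astype(np.uint8)); out=[]
    for k in range(1,n):
        if st[k,4]<150: continue
        mk=(l==k).astype(np.uint8)
        c=max(cv2.findContours(mk,cv2.RETR_EXTERNAL,cv2.CHAIN_APPROX_NONE)[0],key=len)
        q=ray(c[:,0],K,W,.168)[:,:2].astype(np.float32); (cx,cy),r=cv2.minEnclosingCircle(q)
        v,u=np.nonzero(mk); g=ray(np.c_[u,v],K,W,.168)[:,:2].mean(0)-[cx,cy]
        out.append((cx,cy,r,cv2.contourArea(cv2.convexHull(q))/np.pi/r/r,np.hypot(*g),np.rad2deg(np.arctan2(-g[1],-g[0]))))
        print('collar xy %.4f %.4f r %.4f hull %.3f off %.4f dir %.0f'%out[-1])
    return out
E
python3 - <<'E'
from h import *
f=np.load('w5.npz');collars(*[f[k] for k in 'pdKW'])
f=np.load('w2.npz');collars(*[f[k] for k in 'pdKW'])
f=np.load('w5.npz');print(magcap(*[f[k] for k in 'pdKW']))
E
```

```text
collar xy 0.3854 0.1885 r 0.0280 hull 0.962 off 0.0009 dir -29
collar xy 0.4763 0.0763 r 0.0285 hull 0.838 off 0.0036 dir -117
collar xy 0.4737 0.2541 r 0.0287 hull 0.943 off 0.0002 dir -6
collar xy 0.4826 0.1639 r 0.0284 hull 0.859 off 0.0061 dir 112
collar xy 0.5730 0.0791 r 0.0327 hull 0.445 off 0.0206 dir -22
collar xy 0.3864 0.1874 r 0.0289 hull 0.942 off 0.0009 dir -10
collar xy 0.4745 0.2530 r 0.0291 hull 0.939 off 0.0004 dir -38
collar xy 0.4771 0.0755 r 0.0279 hull 0.855 off 0.0040 dir -117
collar xy 0.4834 0.1629 r 0.0283 hull 0.864 off 0.0061 dir 110
{'cap': (((0.40039002895355225, 0.09623236954212189), 0.035070501267910004), ((0.40049615502357483, 0.09580611437559128), (0.06843594461679459, 0.06895937025547028)), np.float64(0.16447688519542353), np.int32(1999)), 'keep': [(((0.5706497430801392, 0.033586982637643814), (0.010021084919571877, 0.02552586793899536), 79.88273620605469), np.float64(0.2351984546435001), np.int32(186)), (((0.5852442979812622, 0.12149634957313538), (0.008909204974770546, 0.02458667755126953), 82.00834655761719), np.float64(0.23526028617963393), np.int32(154))]}
```

```bash
cat >> h.py <<'E'
def pick(x,y,yawdeg,z=.160,open_=.075,eff=30):
    q=quat(np.deg2rad(yawdeg)); bot.move_to([x,y,.26],q); bot.command_gripper(open_,effort=eff)
    r=bot.servo_line([x,y,z],vel=.08,force_limit=15)
    bot.command_gripper(.045,effort=eff); bot.hold(.2); w=state()['width']
    bot.servo_line([x,y,.29],vel=.15); s=state()
    print('pick stop',r,'w',w,'w after lift',s['width'],'F',np.round(s['wrist_force'],1),'t',s['t'])
    return s['width']
def scrap(x,y,yawdeg=0):
    bot.servo_line([x,y,.29],rotation=quat(np.deg2rad(yawdeg)),vel=.18)
    r=bot.servo_line([x,y,.183],vel=.1,force_limit=15); bot.command_gripper(.075); bot.hold(.2)
    bot.servo_line([x,y,.29],vel=.2); print('placed',r,state()['t'])
E
python3 - <<'E'
from h import *
w=pick(.4767,.0760,-47)
if .052<w<.06:
    scrap(.577,.199)
    bot.move_to([.46,.16,.42],quat(np.pi/2))
    p,d,K,W=shot('wrist','w6'); collars(p,d,K,W)
else: shot('wrist','w6')
E
```

```text
pick stop False w 0.05468004438800987 w after lift 0.05433803302710777 F [-0.4 -0.4 -1.5] t 18.8583
placed False 22.525
collar xy 0.3853 0.1886 r 0.0279 hull 0.962 off 0.0006 dir -26
collar xy 0.4738 0.2540 r 0.0286 hull 0.947 off 0.0003 dir 10
collar xy 0.4825 0.1639 r 0.0285 hull 0.854 off 0.0061 dir 113
collar xy 0.5712 0.0802 r 0.0324 hull 0.412 off 0.0190 dir -18
collar xy 0.5767 0.1985 r 0.0298 hull 0.799 off 0.0048 dir -74
```

View pics/w6.png

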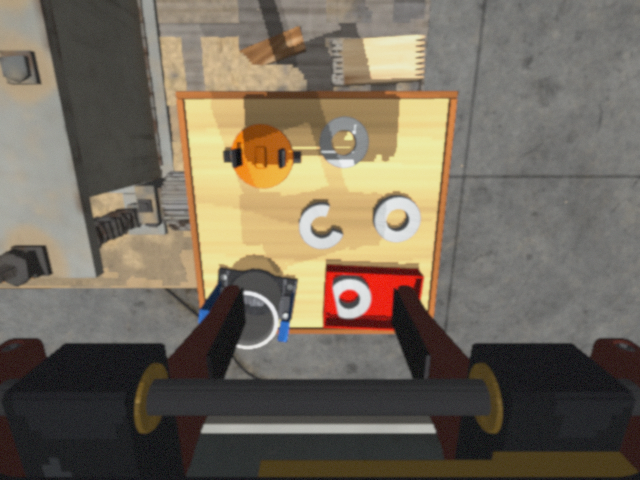

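D lies in the tray at (350,298). C at (321,225) is next.

Run:
```python
from h import *
w=pick(.4828,.1635,32,open_=.068)
if .050<w<.06:
    scrap(.580,.258)
    bot.move_to([.46,.16,.42],quat(np.pi/2))
    p,d,K,W=shot('wrist','w7'); collars(p,d,K,W)
else: shot('wrist','w7')
```

```text
pick stop False w 0.05464048988624592 w after lift 0.05446825422519071 F [ 0.3  0.  -2.2] t 28.275
placed False 31.8083
collar xy 0.3854 0.1886 r 0.0279 hull 0.968 off 0.0006 dir -30
collar xy 0.4734 0.2544 r 0.0288 hull 0.937 off 0.0004 dir 91
collar xy 0.5707 0.0803 r 0.0321 hull 0.408 off 0.0186 dir -22
collar xy 0.5766 0.1982 r 0.0300 hull 0.790 off 0.0050 dir -75
collar xy 0.5793 0.2566 r 0.0295 hull 0.642 off 0.0111 dir 65
```

View pics/w7.png

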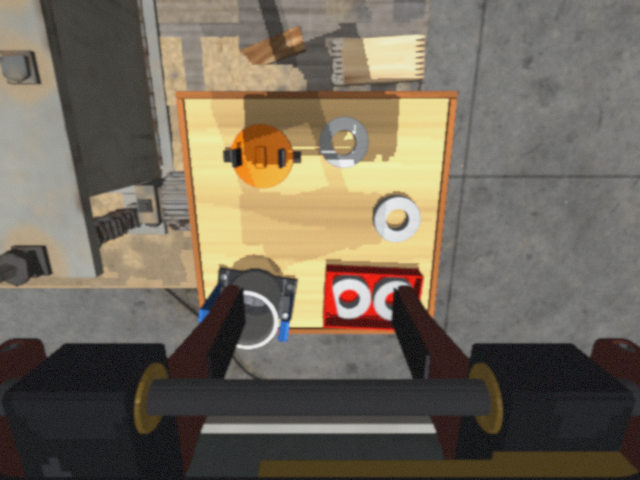

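Both damaged collars lie flat in the tray at (350,298) and (393,298). Now sound collar A goes into the magazine, with the jaws along the magazine's open x direction.

```bash
cat >> h.py <<'E'
MX=np.array([.5778,.0774])
def load():
    q=quat(np.deg2rad(-9))
    bot.servo_line([*MX,.29],rotation=q,vel=.18)
    r=bot.servo_line([*MX,.227],vel=.05,force_limit=8)
    s=state();print('mouth stop',r,s['eef_pos'].round(4) if hasattr(s['eef_pos'],'round') else s['eef_pos'],np.round(s['wrist_force'],1),s['width'])
    return r
E
python3 - <<'E'
from h import *
w=pick(.474,.2537,-9)
if .052<w<.06:
    r=load()
    if not r:
        bot.command_gripper(.070); bot.hold(.3)
        bot.servo_line([*MX,.29],vel=.15)
        bot.move_to([.5,.08,.42],quat(np.pi/2))
p,d,K,W=shot('wrist','w8');np.savez('w8.npz',p=p,d=d,K=K,W=W); collars(p,d,K,W); print(state()['t'])
cv2.imwrite('pics/w8z.png',cv2.resize(p[220:360,240:400,::-1],None,fx=4,fy=4,interpolation=cv2.INTER_CUBIC))
E
```

```text
pick stop False w 0.05459435273543541 w after lift 0.054588840554296046 F [-0.2  0.4 -2.3] t 38.2833
mouth stop False [0.578  0.0774 0.2274] [-0.   0.5  0.1] 0.05449998579529541
collar xy 0.3855 0.1875 r 0.0285 hull 0.955 off 0.0005 dir -31
collar xy 0.5649 0.0757 r 0.0307 hull 0.350 off 0.0143 dir -4
collar xy 0.5776 0.2274 r 0.0546 hull 0.582 off 0.0015 dir 45
collar xy 0.5863 0.0764 r 0.0292 hull 0.719 off 0.0059 dir -179
43.875
```

View pics/w8.png

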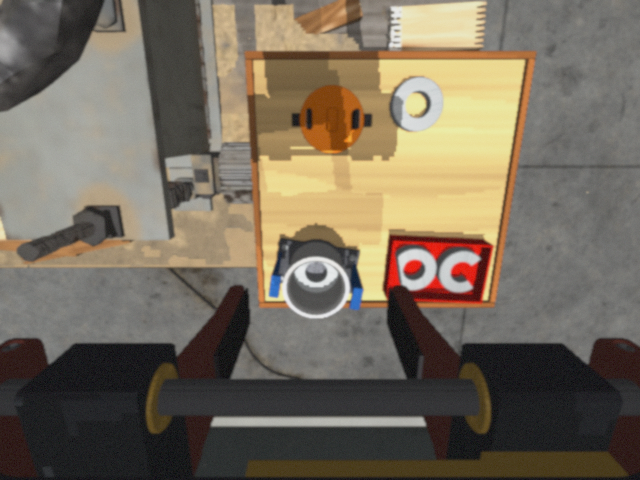

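A has dropped to the bottom of the tube: its ring is visible inside the mouth at (316,275). Now collar B at (417,104).

Run:
```python
from h import *
f=np.load('w8.npz');p,d,K,W=[f[k] for k in 'pdKW'];P=cloud(d,K,W)
m=(P[...,2]>.219)&(P[...,2]<.229)&(np.hypot(P[...,0]-.5777,P[...,1]-.0773)<.039)
print('mouth',cv2.minEnclosingCircle(P[m][:,:2].astype(np.float32)),m.sum())
m=(np.hypot(P[...,0]-.5777,P[...,1]-.0773)<.027)&(P[...,2]<.2); print('inside z',np.nanpercentile(P[m][:,2],[5,50,95]))
w=pick(.3856,.1880,-9,open_=.068)
if .052<w<.06:
    r=load()
    if not r:
        bot.command_gripper(.070); bot.hold(.3)
        bot.servo_line([*MX,.29],vel=.15)
        bot.move_to([.5,.08,.42],quat(np.pi/2))
p,d,K,W=shot('wrist','w9');np.savez('w9.npz',p=p,d=d,K=K,W=W);P=cloud(d,K,W)
m=(np.hypot(P[...,0]-.5777,P[...,1]-.0773)<.027)&(P[...,2]<.22); q=P[m]; print('inside z',np.nanpercentile(q[:,2],[5,50,95]))
k=q[abs(q[:,2]-.194)<.006]; print(len(k)); 
if len(k)>30:
    A=np.c_[k[:,:2]-MX,np.ones(len(k))]; print('plane',np.linalg.lstsq(A,k[:,2],rcond=None)[0], cv2.minEnclosingCircle(k[:,:2].astype(np.float32)))
print(state()['t'])
cv2.imwrite('pics/w9z.png',cv2.resize(p[220:340,240:400,::-1],None,fx=4,fy=4,interpolation=cv2.INTER_CUBIC))
```

```text
mouth ((0.5789781808853149, 0.07696562260389328), 0.037739481776952744) 1072
inside z [0.15661681 0.17471709 0.17645962]
pick stop False w 0.054593466147892344 w after lift 0.05423129189070042 F [-0.2 -0.  -1.9] t 48.8917
mouth stop False [0.578  0.0774 0.2274] [ 0.1  0.3 -2.4] 0.05433641366796528
inside z [0.15714824 0.19294339 0.19442621]
935
plane [-0.00547566  0.00276841  0.19328312] ((0.5780413150787354, 0.07717883586883545), 0.027014512568712234)
54.5833
```

View pics/w9.png

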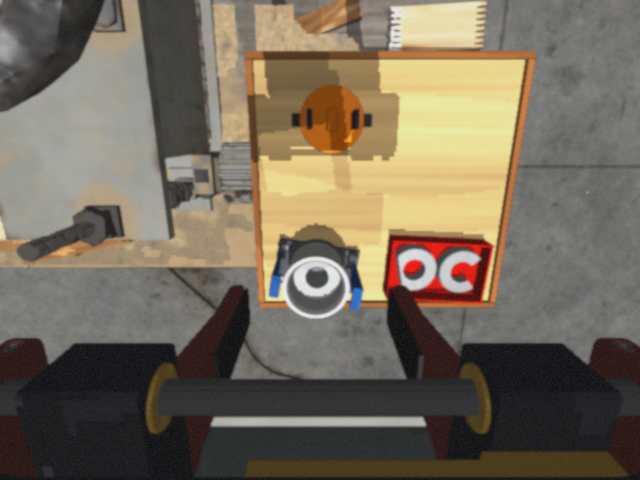

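View pics/w9z.png

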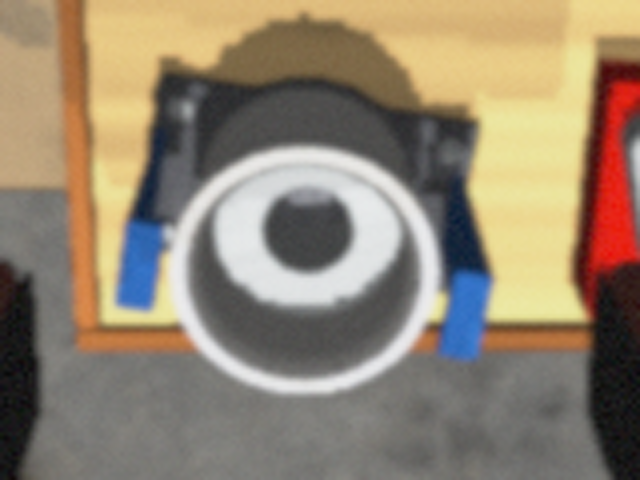

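Both sound collars are in the tube, stack top at 0.1933 m against an expected 0.194, slope under 0.01. No other collar is left on the board and the cap still stands at (332,118). Now I'll refit the cap.

Run:
```python
from h import *
bot.move_to([.40,.095,.28],quat(np.pi/2)); bot.command_gripper(.070,effort=25)
r=bot.servo_line([.40,.095,.1755],vel=.06,force_limit=10)
bot.command_gripper(.030,effort=25); bot.hold(.3); print(r,state()['width'])
bot.servo_line([.40,.095,.300],vel=.1); print(state()['width'],state()['wrist_force'])
bot.servo_line([*MX,.300],rotation=quat(np.deg2rad(81)),vel=.12); bot.hold(.2)
shot('wrist','w10')
r=bot.servo_line([*MX,.2400],vel=.04,force_limit=15)
s=state();print(r,s['eef_pos'],s['wrist_force'],s['width'],s['t'])
shot('wrist','w11')
```

```text
False 0.037211125012118915
0.03727224602079958 [-0.31244634 -0.50982349 -1.53440802]
False [0.57808989 0.07744554 0.24054438] [ 0.42234592 -0.4602026   1.70422232] 0.03697379431443925 63.2667
```

View pics/w11.png

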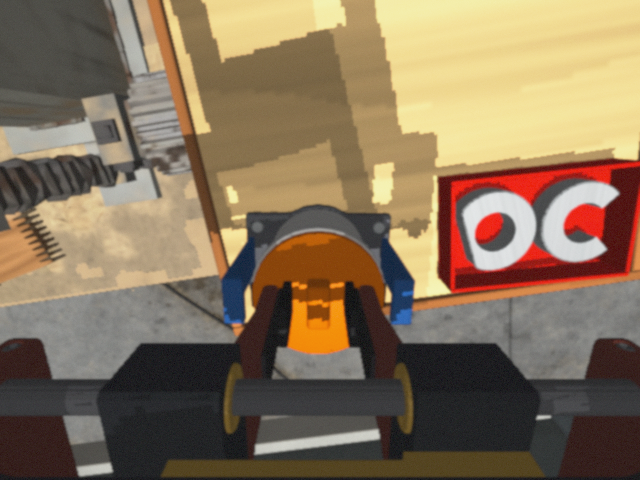

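The view matches the one from before removal (w3): the cap sits between the keepers, and the vertical force shows contact. I'll let go and check.

Run:
```python
from h import *
bot.servo_line([*MX,.2395],vel=.02,force_limit=10); print(state()['wrist_force'])
bot.command_gripper(.080); bot.hold(.3)
bot.servo_line([*MX,.33],vel=.1)
bot.move_to([.545,.075,.40],quat(np.pi/2)); bot.hold(.3)
p,d,K,W=shot('wrist','w12');np.savez('w12.npz',p=p,d=d,K=K,W=W)
for k,v in magcap(p,d,K,W).items(): print(k,v)
P=cloud(d,K,W); hsv=cv2.cvtColor(p,cv2.COLOR_RGB2HSV)
m=(P[...,2]>.252)&(P[...,2]<.275)&(P[...,0]>.5)&(P[...,0]<.66)&(P[...,1]>0)&(P[...,1]<.14)&(hsv[...,2]<70)
n,l,st,_=cv2.connectedComponentsWithStats(m.astype(np.uint8))
for k in range(1,n):
    if st[k,4]>15:
        q=P[l==k]; print('tab',cv2.minAreaRect(q[:,:2].astype(np.float32)),np.median(q[:,2]),st[k,4])
print(state()['t']); cv2.imwrite('pics/w12z.png',cv2.resize(p[180:310,250:390,::-1],None,fx=4,fy=4,interpolation=cv2.INTER_CUBIC))
```

```text
[-2.43935783  0.37550709  6.33251556]
cap (((0.5785320997238159, 0.07812563329935074), 0.03588469699025154), ((0.5788261890411377, 0.07796546816825867), (0.06773830205202103, 0.07030949741601944)), np.float64(0.22924153375907402), np.int32(2159))
keep [(((0.5705065727233887, 0.03411432355642319), (0.009097304195165634, 0.02424488589167595), 80.32036590576172), np.float64(0.23515585530292246), np.int32(224)), (((0.5847938060760498, 0.12031446397304535), (0.0094571178779006, 0.024338113144040108), 83.50772857666016), np.float64(0.23535147757098257), np.int32(225))]
tab ((0.5738632678985596, 0.05345739796757698), (0.002490885788574815, 0.017539499327540398), 80.15862274169922) 0.2618038909851505 49
tab ((0.5813294649124146, 0.10119087249040604), (0.0040629650466144085, 0.018010297790169716), 80.96126556396484) 0.2615925603302099 106
66.5
```

View pics/w12.png

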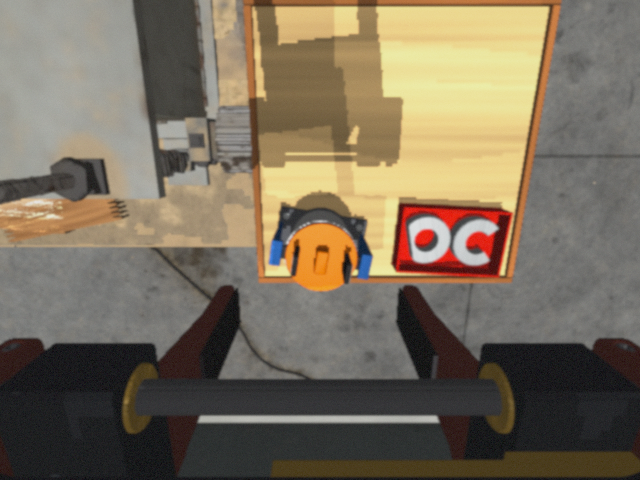

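View pics/w12z.png

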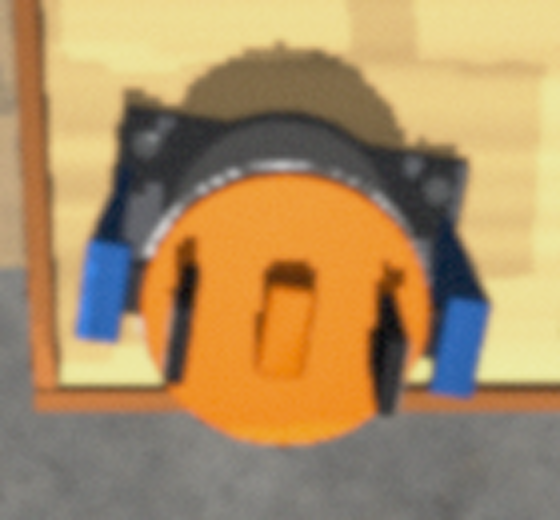

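The cap sits at (322,256) as it did at the start: lid height 0.2292 m both times, tab spacing 48.3 mm against 47.8 mm before. D and C lie in the tray. I'm handing in.

```bash
python3 -c "
from h import *
ticket.job_done()"
```

```text
the job is handed in; nothing more can be done
```

The job is done and handed in at about 66 s of the 210 s; the hand-in reports no verdict.

I pinched the cap off and parked it on the board. The C- and D-shaped collars went into the scrap tray, the two sound collars (only two were there) into the tube, and then I refitted the cap.

My last checks found nothing wrong:
- **Collars in the tube:** before the cap went on, the stack top measured 0.1933 m against an expected 0.194 m. The stack sloped less than 0.01 rad and was on the tube's axis to within about 1 mm.
- **Cap:** the lid height is the same as at the start (0.2292 m), and its centre is within about 1 mm of home. Both tabs are sprung out: 48.3 mm apart, against 47.8 mm at the start.
- **Scrap tray:** both damaged collars lie flat inside it.
- **Wood block:** the arm never went near it. I saw no collar get knocked aside.

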